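# Shut the wide blast gate

### The job

Two dust-extraction ports stand on the workshop bench, both with their sliding blast gates pulled open. Shut the gate of the wide port: push its slide fully home by the upright tab until the spring catch clicks behind the lug, and leave it latched. Leave the narrow port's gate open as it is.

Things in the scene. Friction and masses are not known exactly. Their poses are not given: they have to be found in the camera images.
- wide_gate: The wide port, fixed: stub duct of 76 mm bore, 100 mm square flat aluminium frame 48-67 mm above the bench, open collar on top (84 mm wide, to 93 mm). A steel slide plate sticks out of its -x side and ends in an upright tab. Origin: on the bench under the bore's centre; +x (level) is the way the slide is pushed shut, z up, catch on the -y side. The narrow port: same, 44 mm bore, 68 mm frame.
- wide_gate_tab (a point): Middle of the outer (pushed) face of the wide slide's tab, 80 mm above the bench. Tab: 40 mm wide along gate y, 5 thick, from 59 to 101 mm high. In the gate's frame y = 0, x = -0.100 fully home at its stop; as it starts, open, x = -0.142 to -0.172. Pushing takes about 5 N, up to 15 N in the last 30 mm (catch); it stays where left. Room behind the tab (-x): 60 mm or more.
- wide_gate_catch (a joint): Travel (m) of the wide gate's spring catch: an 8 mm dark steel pin on a sprung block on a bracket beside the slide. 0 = sprung in, give or take 0.001 (also before the slide's ramped lug reaches it). The lug pushes it out some 0.006 as the slide nears home; with the slide within about 5 mm of its stop it snaps back to 0 behind the lug and locks the slide.
- narrow_gate_tab (a point): The same point on the narrow port's tab (same tab size and height). Its slide starts open and must stay where it is (within 8 mm).

How it is judged:
By the outcome, as a careful person would: the job done as asked, in the order asked, and still so for the second after the job is handed in, with the robot touching nothing.
It also fails if it takes over 29 s, if anything falls off the work surface, if the arm or the gripper's body presses on something with over 40 N, if the wrist force passes 120 N, or if a joint passes its speed limit or range.

### The arm

A 7-joint arm with a two-finger parallel gripper is mounted at the origin on the work surface. World frame = base frame: x ahead of the robot, y to its left, z up, the work surface at z = 0. Lengths are in m, angles in rad, forces in N, time in s.
With the tool pointing down it reaches from about 0.425 to 0.925 m from the base axis. Payload 6.8 kg.
Tool frame: the origin (TCP) lies at the very end of the fingers, on their centre line; the grasp point (between the pads) lies 19 mm behind it; z points along the fingers, x is the direction in which the jaws open and shut, and the axes are right-handed (so a half turn about z gives the same grasp; the last joint's range is limited). The gripper opens to 88 mm and grips with 3 to 60 N. Pads are 20 mm wide; open, the fingers measure 115 mm over their backs; the gripper's body (75 mm by 178 mm) begins 61 mm behind the grasp point.
Start: joints at [-1.285, 0.477, 0.022, 1.555, -0.011, 1.109, -0.083], TCP at [0.259, 0.623, 0.223] pointing down, gripper open.
Joint ranges: [-2.96, 2.96], [-0.34, 2.1], [-1.41, 1.46], [0.24, 2.44], [-1.37, 4.51], [0.17, 1.92], [-2.96, 2.96]. Speed limits (rad/s): [2.39, 2.39, 3.14, 3.14, 3.14, 3.14, 3.14].

### API

Orientations are given as [roll, pitch, yaw] about the fixed x, y, z axes, in that order (R = Rz(yaw) Ry(pitch) Rx(roll)).
In Python, from plant import telemetry, optics, ctrl gives the robot as it stands.
- The arm moves only by the tool jog_arm, never from a script. Its arguments are lists of equal length, an entry for each row: "jaw": the gripper command: -1 is shut, 1 is fully open, values between are in proportion; "linear": the shift along the tool's x, y, z in mm, a list of three; "roll": the turn about the tool's z in rad. In form: {"jaw": [jaw, ...], "linear": [[x, y, z], ...], "roll": [roll, ...]}. A call has 1 to 12 rows; each row is the pose to reach, as a shift and turn from the pose commanded when the call began, along the tool's axes at that moment; what a row does not reach only later rows make up. A row lasts 1/12 s, in which the tool goes at most 41.7 mm and 7.16 degrees, less where a joint would pass 70% of its speed; a pose out of reach is approached as far as the arm can. A call with a gripper value outside its range is refused whole. The fingers move at their own pace and stop on an object; "grip_force" is the grip in N (left out, the last holds). Time passes only in rows, so rows that repeat a pose let the fingers close. It gives the time, the measured TCP pose, the force and the opening at its end, in the units of the state.
- telemetry.read_state(): the state, without advancing time (a new reading comes with each control period).
- optics.capture(name): name is "side" or "top"; returns the picture (384x512x3 uint8, red, green, blue); there is no depth.
- optics.calibration(name): a dict with "fx", "fy", "cx", "cy" (pixels), "R" (3x3) and "t" (3): a world point X has camera coordinates R X + t. Camera axes: x right, y down, z forward; pixel columns grow to the right and rows downward; lengths in m; the calibration is good to about 2 mm. A picture is of the moment at which its call begins. calibration takes no time and is no camera call.
- ctrl.sign_off(): hands the job in, once; it reports no verdict.
The state is a dict: "time": time; "q": joint angles; "joint_velocities": joint speeds; "joint_efforts": joint torques, N m; "tool_pos": TCP position; "orientation": TCP orientation; "contact_force": force on the tool from outside, world axes, zero at the start; "ft_torque": the same for the moment, N m; "opening": opening from 0.0 (shut) to 1.0 (fully open).
Only numpy, scipy, OpenCV 4.12 (cv2) and the standard library are available. Lean on these libraries where they do the work, as an engineer would, in place of code of your own. Each camera call takes 0.05 s, during which the arm holds its last target.

## Working session

There is one attempt and no reset: what is moved stays moved. The work goes in short steps, Python scripts to look and compute and a tool call to move; the robot and the scene stay as the last step left them, time stands still between calls to the robot, and variables do not carry over. Pictures are saved under pics/ and viewed, and the job is handed in when it is done.

Besides the shell and the picture viewer there is one more tool, called after "Request:" as a command line: name --pt "numbers of a row" for each row, then --argument value for the rest. jog_arm: Moves the arm, as the interface text tells. Its arguments: {"type":"object","properties":{"jaw":{"type":"array"},"linear":{"type":"array"},"roll":{"type":"array"},"grip_force":{"type":"number"}},"required":["jaw","linear","roll"]}

```bash
mkdir -p pics; python3 - <<'E'
from plant import telemetry, optics, ctrl
import cv2
s=telemetry.read_state(); print({k:s[k] for k in('time','tool_pos','orientation','contact_force','opening')})
for n in('side','top'):
    im=optics.capture(n); cv2.imwrite(f'pics/{n}0.png',im[:,:,::-1]); print(optics.calibration(n))
E
```

```text
{'time': 0.0, 'tool_pos': array([0.25875573, 0.62279642, 0.22170845]), 'orientation': array([3.14148613e+00, 1.76983502e-03, 1.17704173e+00]), 'contact_force': array([0.16385791, 0.1227853 , 0.28657063]), 'opening': 0.9980127484106712}
{'fx': 370.30884939745164, 'fy': 370.30884939745164, 'cx': 253.8555973211606, 'cy': 193.11866546096553, 'R': array([[-0.76904095, -0.63908093, -0.01231209],
       [-0.42343888,  0.5237871 , -0.73915262],
       [ 0.47882725, -0.56322521, -0.67342544]]), 't': array([0.46317299, 0.29304945, 0.63292921])}
{'fx': 457.50041004115826, 'fy': 457.50041004115826, 'cx': 259.74424119747704, 'cy': 192.76772467194002, 'R': array([[-1.81730205e-02, -9.99827339e-01, -3.87737717e-03],
       [-9.70785878e-01,  1.85728939e-02, -2.39227561e-01],
       [ 2.39258270e-01, -5.83384353e-04, -9.70955787e-01]]), 't': array([0.02080786, 0.60285769, 0.98241697])}
```

View pics/side0.png

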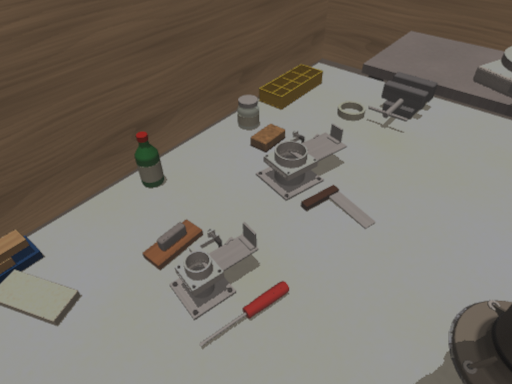

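View pics/top0.png

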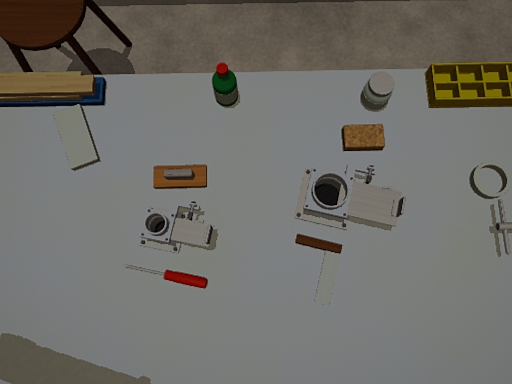

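```bash
cat > h.py <<'E'
import numpy as np
from plant import optics
def ray(n,u,v):
    c=optics.calibration(n); R=np.array(c['R']);t=np.array(c['t'])
    d=R.T@np.array([(u-c['cx'])/c['fx'],(v-c['cy'])/c['fy'],1]); return -R.T@t,d
def onz(n,u,v,z):
    o,d=ray(n,u,v); return o+d*(z-o[2])/d[2]
def proj(n,X):
    c=optics.calibration(n); p=np.array(c['R'])@X+c['t']; return c['fx']*p[0]/p[2]+c['cx'],c['fy']*p[1]/p[2]+c['cy']
E
python3 - <<'E'
import cv2
a=cv2.imread('pics/top0.png')[155:235,290:415]; cv2.imwrite('pics/topc.png',cv2.resize(a,None,fx=6,fy=6,interpolation=2))
a=cv2.imread('pics/side0.png')[115:200,250:360]; cv2.imwrite('pics/sidec.png',cv2.resize(a,None,fx=7,fy=7,interpolation=2))
E
```

```text
(no output)
```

View pics/topc.png

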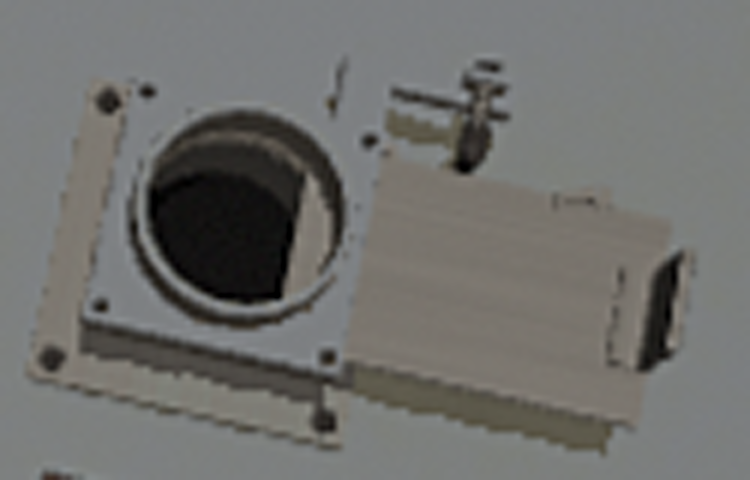

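View pics/sidec.png

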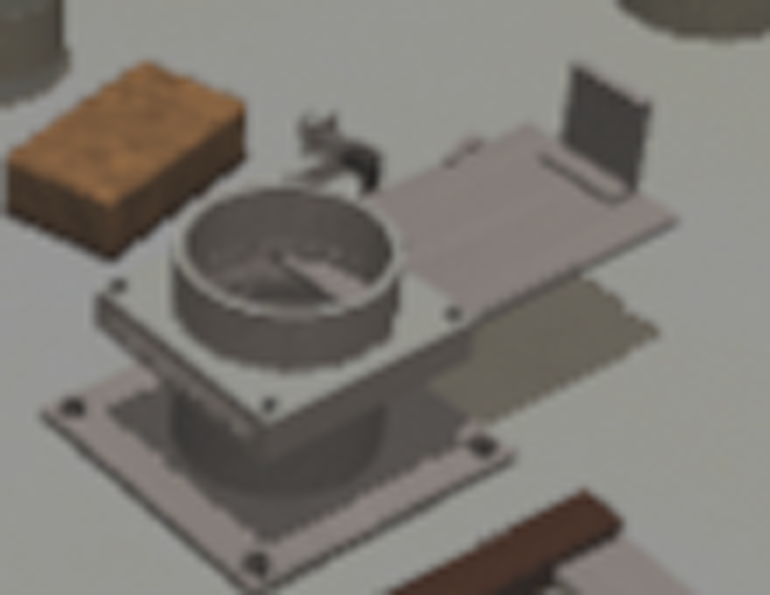

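```bash
python3 - <<'E'
from h import *
T=lambda x,y:(290+(x+.5)/6-.5,155+(y+.5)/6-.5)
S=lambda x,y:(250+(x+.5)/7-.5,115+(y+.5)/7-.5)
P=[onz('top',*T(*p),.067) for p in((148,92),(368,140),(328,357),(100,305))]
c=sum(P)/4; print('c',c)
ax=[P[0]-P[1],P[3]-P[2]]; ay=[P[3]-P[0],P[2]-P[1]]
for a in ax: print('yaw from x edges',np.degrees(np.arctan2(a[1],a[0])),np.linalg.norm(a))
for a in ay: print('from y',np.degrees(np.arctan2(a[1],a[0]))-90,np.linalg.norm(a))
print('collar',onz('top',*T(238,215),.093))
a=[onz('top',*T(687,255),.101),onz('top',*T(680,352),.101)]
b=[onz('side',*S(575,65),.101),onz('side',*S(648,102),.101)]
s=[onz('top',*T(668,218),.060),onz('top',*T(635,425),.060)]
e=[onz('top',*T(385,165),.060),onz('top',*T(640,213),.060),onz('top',*T(355,365),.060),onz('top',*T(630,425),.060)]
print(a,b,s)
for i,j in((1,0),(3,2)):
  d=e[j]-e[i];print('slide yaw',np.degrees(np.arctan2(d[1],d[0])))
for q in(a,b,s):
  d=q[1]-q[0]; print(np.degrees(np.arctan2(d[1],d[0])), np.linalg.norm(d),(q[0]+q[1])/2, np.linalg.norm(((q[0]+q[1])/2-c)[:2]))
E
```

```text
c [ 0.60427022 -0.15101179  0.067     ]
yaw from x edges 75.99161785135425 0.0873661816325383
yaw from x edges 75.70331905522372 0.08898976784796926
from y 75.2155958161577 0.08780448655068095
from y 76.27292537011311 0.08824527023374522
collar [ 0.60073655 -0.14788     0.093     ]
[array([ 0.58017777, -0.31304175,  0.101     ]), array([ 0.54344842, -0.3070124 ,  0.101     ])] [array([ 0.58076161, -0.31103374,  0.101     ]), array([ 0.54510167, -0.3054452 ,  0.101     ])] [array([ 0.60454091, -0.32032759,  0.06      ]), array([ 0.52331684, -0.30023031,  0.06      ])]
slide yaw 77.7542287168816
slide yaw 76.26516509845034
170.6776953258185 0.037220932678576374 [ 0.5618131  -0.31002707  0.101     ] 0.16458575087733582
171.09319435998856 0.03609520043706885 [ 0.56293164 -0.30823947  0.101     ] 0.16257128253430247
166.10241948439202 0.08367347506780075 [ 0.56392888 -0.31027895  0.06      ] 0.1642968430778114
```

```bash
cat >> h.py <<'E'
from plant import telemetry
from scipy.spatial.transform import Rotation as Ro
YAW=np.radians(75.9); C=np.array([.604,-.151,0]); GX=np.array([np.cos(YAW),np.sin(YAW),0]); GY=np.array([-GX[1],GX[0],0])
def G(x,y,z): return C+x*GX+y*GY+np.array([0,0,z])
def to(p,yaw=None):
    s=telemetry.read_state(); R=Ro.from_euler('xyz',s['orientation']).as_matrix()
    print('t',s['time'],'tcp',s['tool_pos'],'F',s['contact_force'],'yaw',s['orientation'][2],'shift mm',1e3*R.T@(np.array(p)-s['tool_pos']))
    g=s['tool_pos']-C; print('gate xy',g@GX,g@GY,'q',np.round(s['q'],2))
    if yaw is not None: print('roll',-(yaw-s['orientation'][2]))
E
python3 -c "
from h import *
to([.53,.2,.223],np.radians(-14.1)); print(G(-.205,0,.07))"
```

```text
t 0.1 tcp [0.2588196  0.62283709 0.22182161] F [0.23406454 0.45059912 0.52469641] yaw 1.17697209817138 shift mm [-286.41165095  412.67336839   -0.67433536]
gate xy 0.6664318089496727 0.5232991367060682 q [-1.29  0.48  0.02  1.56 -0.01  1.11 -0.08]
roll 1.4230635227025805
[ 0.55405892 -0.34982376  0.07      ]
```

Request:
jog_arm --jaw '[-1,-1,-1,-1,-1,-1,-1,-1,-1,-1,-1,-1]' --pt "-24 34 0" --pt "-48 68 0" --pt "-72 103 0" --pt "-95 137 0" --pt "-119 172 0" --pt "-143 206 0" --pt "-167 240 0" --pt "-191 275 0" --pt "-215 309 0" --pt "-239 344 0" --pt "-262 378 0" --pt "-286 412 0" --roll '[0.11,0.22,0.33,0.44,0.55,0.66,0.77,0.88,0.99,1.1,1.21,1.32]' --grip_force 40

```text
time: 1.1
tool_pos: [0.5294, 0.2007, 0.2226]
orientation: [-3.141, 0.0, -0.148]
contact_force: [1.1, 0.6, -0.4]
opening: 0.131
```

```bash
python3 -c "
from h import *
to(G(-.205,0,.223),np.radians(-14.1))"
```

```text
t 1.1 tcp [0.52938349 0.20072163 0.22261054] F [ 1.06692226  0.62895195 -0.42119618] yaw -0.14818360468839997 shift mm [ 1.05688498e+02  5.40868709e+02 -4.94131661e-01]
gate xy 0.32294726638728466 0.15805313959656778 q [-0.83  0.31  0.45  1.84 -0.16  1.02 -0.47]
roll 0.09790781984280048
```

Request:
jog_arm --jaw '[-1,-1,-1,-1,-1,-1,-1,-1,-1,-1,-1,-1]' --pt "8 38 0" --pt "16 76 0" --pt "24 114 0" --pt "32 152 0" --pt "40 190 0" --pt "48 228 0" --pt "56 266 0" --pt "64 304 0" --pt "72 342 0" --pt "80 380 0" --pt "88 418 0" --pt "92 450 0" --roll '[0.05,0.098,0.098,0.098,0.098,0.098,0.098,0.098,0.098,0.098,0.098,0.098]'

```text
time: 2.1
tool_pos: [0.5554, -0.2587, 0.2224]
orientation: [3.141, 0.0, -0.242]
contact_force: [0.1, 0.2, -0.3]
opening: 0.006
```

```bash
python3 -c "
from h import *
to(G(-.205,0,.223),np.radians(-14.1))"
```

```text
t 2.1 tcp [ 0.55541736 -0.25874486  0.22242701] F [ 0.11529151  0.23981312 -0.28647737] yaw -0.24194271286280933 shift mm [20.50261251 88.75201186 -0.5134872 ]
gate xy -0.11633418481708697 0.020870680484525454 q [-0.12  0.42  0.61  1.74 -0.27  1.06  0.34]
roll 0.00414871166839112
```

Request:
jog_arm --jaw '[-1,-1,-1,-1,-1,-1,-1,-1,-1,-1]' --pt "7 30 0" --pt "14 60 0" --pt "20 89 0" --pt "20 89 10" --pt "20 89 40" --pt "20 89 70" --pt "20 89 100" --pt "20 89 130" --pt "20 89 152" --pt "20 89 152" --roll '[0,0,0,0,0,0,0,0,0,0]'

```text
time: 2.93
tool_pos: [0.551, -0.3443, 0.0653]
orientation: [-3.139, 0.009, -0.24]
contact_force: [-0.8, 0.7, -0.6]
opening: 0.005
```

```bash
python3 - <<'E'
from h import *
import cv2
to(G(-.180,0,.072),np.radians(-14.1))
a=optics.capture('top')[145:245,290:440,::-1]; b=optics.capture('side')[70:190,250:400,::-1]
cv2.imwrite('pics/pre.png',np.hstack([cv2.resize(a,(400,267)),cv2.resize(b,(400,320))[:267]]))
E
```

```text
t 2.9333 tcp [ 0.55098726 -0.34430773  0.06532816] F [-0.76032306  0.71273115 -0.58872588] yaw -0.2403213511378608 shift mm [  4.38210473 -20.38893165  -6.66232931]
gate xy -0.2003984557586957 0.004322903647684538 q [ 0.11  0.67  0.51  1.76 -0.42  0.83  0.58]
roll 0.005770073393339653
```

View pics/pre.png

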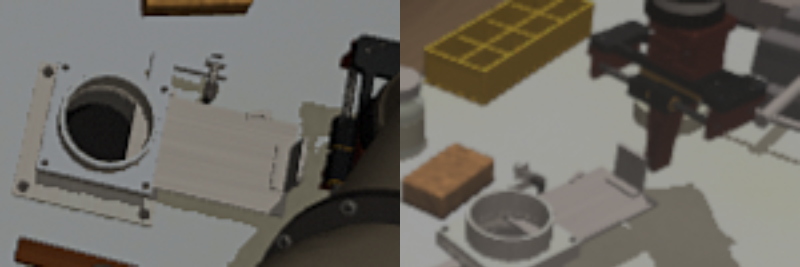

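Request:
jog_arm --jaw '[-1,-1,-1,-1]' --pt "2 -5 -3" --pt "3 -10 -3" --pt "3 -15 -3" --pt "3 -15 -3" --roll '[0,0,0,0]'

```text
time: 3.37
tool_pos: [0.5621, -0.3316, 0.0748]
orientation: [-3.141, -0.002, -0.239]
contact_force: [0.2, -0.2, 0.2]
opening: 0.004
```

```bash
python3 - <<'E'
from h import *
to(G(-.110,0,.072),np.radians(-14.1))
E
```

```text
t 3.3667 tcp [ 0.56206477 -0.33160246  0.07481623] F [ 0.24316878 -0.22540743  0.1742373 ] yaw -0.2387618452517879 shift mm [ -2.77880015 -75.3969066    2.88393928]
gate xy -0.18537732521064834 -0.0033256621287556056 q [ 0.08  0.66  0.52  1.76 -0.42  0.84  0.55]
roll 0.007329579279412551
```

Request:
jog_arm --jaw '[-1,-1,-1,-1,-1,-1,-1,-1,-1,-1,-1,-1]' --pt "-1 -4 1" --pt "-2 -8 2" --pt "-2 -12 2" --pt "-2 -16 2" --pt "-2 -20 2" --pt "-2 -24 2" --pt "-2 -28 2" --pt "-2 -32 2" --pt "-2 -36 2" --pt "-2 -40 2" --pt "-2 -44 2" --pt "-2 -44 2" --roll '[0,0,0,0,0,0,0,0,0,0,0,0]'

```text
time: 4.37
tool_pos: [0.5687, -0.2908, 0.0717]
orientation: [3.14, -0.0, -0.242]
contact_force: [-0.0, -3.2, -1.5]
opening: 0.008
```

```bash
python3 - <<'E'
from h import *
import cv2
to(G(-.110,0,.072),np.radians(-14.1))
a=optics.capture('top')[145:245,290:440,::-1]; b=optics.capture('side')[70:190,250:400,::-1]
cv2.imwrite('pics/mid.png',np.hstack([cv2.resize(a,(400,267)),cv2.resize(b,(400,320))[53:]]))
E
```

```text
t 4.3667 tcp [ 0.5686786  -0.29083264  0.0716507 ] F [-0.01905714 -3.18968394 -1.51252252] yaw -0.24157520054829695 shift mm [  0.34651244 -34.22278523  -0.40240169]
gate xy -0.14422458450197323 0.00019191040462259048 q [ 0.01  0.64  0.52  1.79 -0.42  0.82  0.49]
roll 0.0045162239829034945
```

View pics/mid.png

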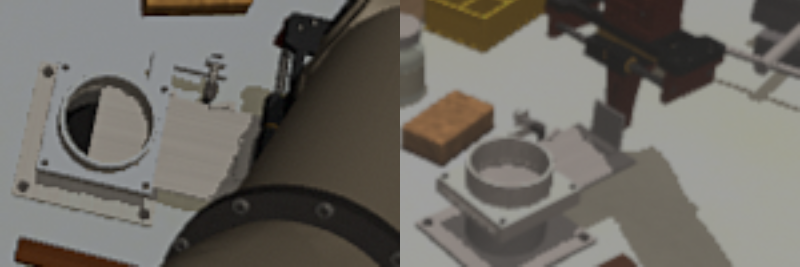

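Request:
jog_arm --jaw '[-1,-1,-1,-1,-1,-1,-1,-1,-1]' --pt "0 -4 0" --pt "0 -8 0" --pt "0 -12 0" --pt "0 -16 0" --pt "0 -19 0" --pt "0 -22 0" --pt "0 -25 0" --pt "0 -27 0" --pt "0 -27 0" --roll '[0,0,0,0,0,0,0,0,0]'

```text
time: 5.22
tool_pos: [0.5753, -0.2646, 0.0717]
orientation: [3.141, -0.0, -0.242]
contact_force: [0.7, -4.7, -1.4]
opening: 0.007
```

```bash
python3 - <<'E'
from h import *
import cv2
to(G(-.110,0,.072),np.radians(-14.1))
E
```

```text
t 5.2167 tcp [ 0.5753303  -0.26464528  0.0716611 ] F [ 0.73905866 -4.73229839 -1.44829751] yaw -0.24174918771219112 shift mm [ 0.15166533 -7.20482573 -0.34585721]
gate xy -0.11720574930349684 0.00012023900206988354 q [-0.04  0.64  0.52  1.81 -0.42  0.81  0.45]
roll 0.004342236819009332
```

Request:
jog_arm --jaw '[-1,-1,-1,-1]' --pt "0 -2 0" --pt "0 -4 0" --pt "0 -6 0" --pt "0 -6 0" --roll '[0,0,0,0]'

```text
time: 5.55
tool_pos: [0.577, -0.2581, 0.0717]
orientation: [3.141, -0.0, -0.241]
contact_force: [1.1, -5.0, -3.2]
opening: 0.004
```

Request:
jog_arm --jaw '[-1,-1,-1]' --pt "0 -1 0" --pt "0 -2 0" --pt "0 -2 0" --roll '[0,0,0]'

```text
time: 5.8
tool_pos: [0.577, -0.258, 0.0717]
orientation: [3.139, -0.001, -0.242]
contact_force: [0.5, -8.7, -3.5]
opening: 0.006
```

```bash
python3 - <<'E'
from h import *
import cv2
to(G(-.110,0,.072),np.radians(-14.1))
a=optics.capture('top')[145:245,290:440,::-1]; b=optics.capture('side')[100:190,250:370,::-1]
cv2.imwrite('pics/mid2.png',np.hstack([cv2.resize(a,(400,267)),cv2.resize(b,(400,300))[:267]]))
E
```

```text
t 5.8 tcp [ 0.57701303 -0.25800331  0.07173443] F [ 0.51955923 -8.73581813 -3.45038715] yaw -0.24228042924792526 shift mm [ 0.10789787 -0.35288904 -0.26633016]
gate xy -0.11035394357463922 0.00010629717730563761 q [-0.05  0.63  0.52  1.81 -0.42  0.81  0.44]
roll 0.0038109952832751925
```

View pics/mid2.png

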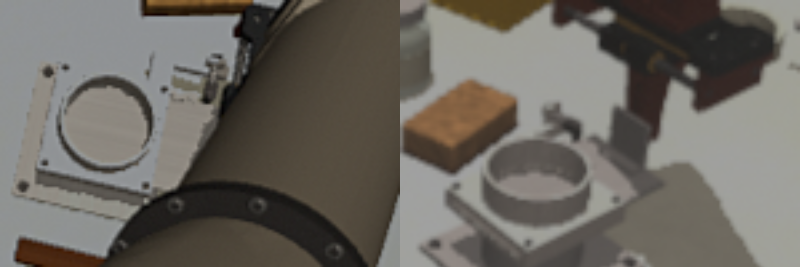

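Request:
jog_arm --jaw '[-1,-1,-1,-1,-1]' --pt "0 -1 0" --pt "0 -2 0" --pt "0 -3 0" --pt "0 -3 0" --pt "0 -3 0" --roll '[0,0,0,0,0]'

```text
time: 6.32
tool_pos: [0.577, -0.258, 0.0718]
orientation: [3.136, -0.002, -0.244]
contact_force: [-0.8, -14.6, -5.8]
opening: 0.006
```

Request:
jog_arm --jaw '[-1,-1,-1,-1,-1]' --pt "0 -1 0" --pt "0 -2 0" --pt "0 -3 0" --pt "0 -3 0" --pt "0 -3 0" --roll '[0,0,0,0,0]'

```text
time: 6.73
tool_pos: [0.577, -0.258, 0.0719]
orientation: [3.132, -0.003, -0.246]
contact_force: [-0.1, -19.5, -8.3]
opening: 0.002
```

```bash
python3 - <<'E'
from h import *
to(G(-.110,0,.072),np.radians(-14.1))
E
```

```text
t 6.7333 tcp [ 0.57700777 -0.25798543  0.07194058] F [ -0.0507947  -19.48149957  -8.3136019 ] yaw -0.24640099049496533 shift mm [ 0.11581703 -0.33736337 -0.06222386]
gate xy -0.11033788995586148 0.00011575518613535975 q [-0.06  0.63  0.53  1.81 -0.41  0.8   0.43]
roll -0.0003095659637648851
```

Request:
jog_arm --jaw '[-1,-1,-1,-1,-1,-1,-1,-1,-1,-1,-1,-1]' --pt "0 4 0" --pt "0 8 0" --pt "0 16 0" --pt "0 26 0" --pt "0 40 0" --pt "0 54 0" --pt "0 58 -10" --pt "0 58 -40" --pt "0 58 -80" --pt "0 75 -120" --pt "0 105 -140" --pt "0 140 -140" --roll '[0,0,0,0,0,0,0,0,0,0,0,0]'

```text
time: 7.73
tool_pos: [0.5485, -0.3877, 0.2187]
orientation: [3.14, -0.01, -0.238]
contact_force: [0.2, -1.2, -0.1]
opening: 0.003
```

Request:
jog_arm --jaw '[-1,-1,-1,-1,-1,-1]' --pt "0 30 0" --pt "0 60 0" --pt "0 90 0" --pt "0 120 0" --pt "0 120 0" --pt "0 120 0" --roll '[0,0,0,0,0,0]'

```text
time: 8.23
tool_pos: [0.5146, -0.5054, 0.2123]
orientation: [3.14, 0.0, -0.245]
contact_force: [-0.1, 1.2, -0.4]
opening: 0.007
```

```bash
python3 - <<'E'
from h import *
import cv2
to(G(-.110,0,.072),np.radians(-14.1))
A=optics.capture('top');B=optics.capture('side')
cv2.imwrite('pics/topE.png',A[:,:,::-1]);cv2.imwrite('pics/sideE.png',B[:,:,::-1])
a=A[155:235,290:390,::-1]; b=B[115:195,250:350,::-1]
cv2.imwrite('pics/end.png',np.hstack([cv2.resize(a,(400,320),interpolation=2),cv2.resize(b,(400,320),interpolation=2)]))
# change in the narrow region
for n,I,(r0,r1,c0,c1) in(('top',A,(195,255,135,220)),('side',B,(220,315,165,265))):
    o=cv2.imread(f'pics/{n}0.png')[:,:,::-1]
    d=np.abs(o.astype(int)-I)[r0:r1,c0:c1].max(2); print(n,'narrow diff >25 px:',(d>25).sum())
E
```

```text
t 8.2333 tcp [ 0.51458935 -0.50535658  0.21232767] F [-0.08170931  1.15091692 -0.39802282] yaw -0.24548660183270354 shift mm [   0.56361081 -255.61734945  140.04445023]
gate xy -0.36546230351966585 0.0003903088910822677 q [ 0.31  0.63  0.6   1.47 -0.37  1.16  0.73]
roll 0.0006048226984969041
top narrow diff >25 px: 0
side narrow diff >25 px: 0
```

View pics/end.png

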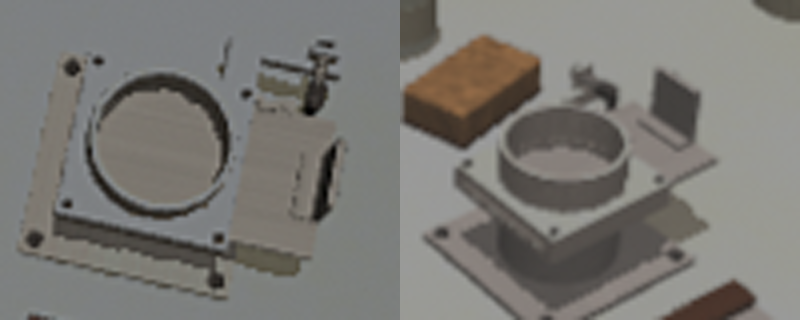

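```bash
python3 - <<'E'
from h import *
import cv2
o=cv2.imread('pics/top0.png');e=cv2.imread('pics/topE.png');m=[cv2.resize(i[158:190,348:382],None,fx=11,fy=11,interpolation=0) for i in(o,e)]
cv2.imwrite('pics/catch.png',np.hstack(m))
o2=cv2.imread('pics/side0.png');e2=cv2.imread('pics/sideE.png');m=[cv2.resize(i[125:155,285:320],None,fx=11,fy=11,interpolation=0) for i in(o2,e2)]
cv2.imwrite('pics/catch2.png',np.hstack(m))
T=lambda x,y:(290+(x+.5)/4-.5,155+(y+.5)/4-.5)
for p in((341,140),(333,205)):
    g=onz('top',*T(*p),.101)-C; print('tab',g@GX,g@GY)
E
```

```text
tab -0.09648784055504254 -0.018685232217894848
tab -0.09840012152140586 0.01918832763049659
```

View pics/catch.png

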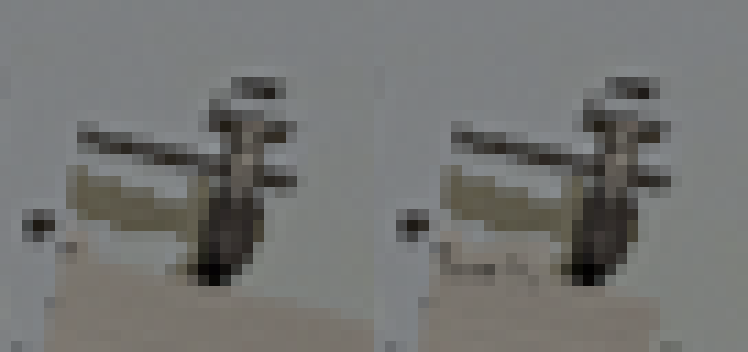

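View pics/catch2.png

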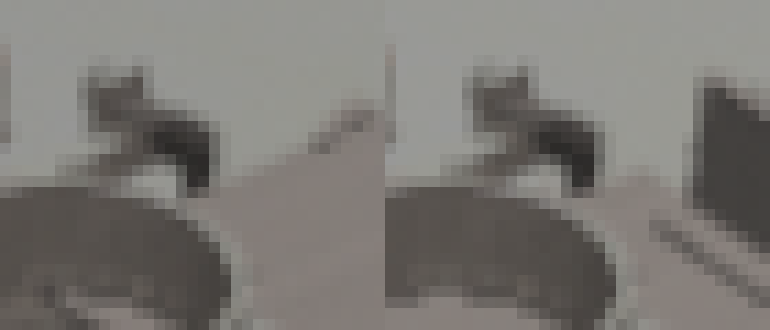

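The catch pin sits in the same pixels as at the start, so it has sprung in. The lug lies past it on the port side, the tab is at x ≈ -0.098 (home), and the narrow port is unchanged. I'm handing in.

```bash
python3 -c "
from plant import ctrl
print(ctrl.sign_off())"
```

```text
the job is handed in; nothing more can be done
None
```

The wide port's gate is shut and latched, and the narrow port's gate was never touched. I pushed the wide slide home with the closed fingertips on its tab, until it met a firm stop: no further movement at about 20 N. I then backed the arm clear and handed in at about 8.3 s.

- **Slide home:** in the last pictures the tab's outer face is at gate x of about -0.097 to -0.098. Home is -0.100, so this agrees within the calibration error.
- **Latch:** the lug is past the catch pin, and the pin looks the same in both views as before the push, so it has sprung back in. I judged the latch from the pictures only and did not pull back on the slide to test it.
- **Narrow port:** its image area did not change in either view.

No check failed or disagreed.

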